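Clamp the fog machine's outlet

TASK

Pick up the loose worm-drive band clamp and push it down over the fog machine's upright barbed outlet, with its screw housing between the two small cheeks, until it sits fully home on the seat. Then turn its upright key clockwise until the band is snug: stop once you feel it clearly bind, do not wrench it tight, and let go. Do not ram the clamp onto the seat, and leave the other props where they are.

Things in the scene. Friction and masses are not known exactly. Their poses are not given: they have to be found in the camera images.
- band: The loose steel band clamp (about 0.3 kg), lying flat on the table, key up. Its ring is 52 mm outside, 46 mm inside, 30 mm high, smooth outside and fit to be gripped across the outside, square to the housing. Origin: on the ring's axis at the underside. z: up along the axis; x: from the axis towards the worm housing.
- nut: Nut inside the clamp's worm housing (hidden), with the pressing shoe it carries. Housing: steel block on the ring's side, 26 (band's x) by 24 (y) by 30 mm high, centre 42 mm from the ring's axis. Origin: as found 38 mm from the ring's axis, at the underside; axes as the band. The key drives nut and shoe inwards, 9 mm per rad. The slack before the shoe meets the stub varies and cannot be seen.
- key_grip (a point): The middle of the key's upright flat wing, on the key's axis: 55 mm above the clamp's underside, above the housing's centre. The wing is 34 mm long (the point's x), 10 mm thick (y) and 26 mm high (from 38 to 64 mm above the underside). As found, the wing lies along the band's x; z is up.
- key (a joint): Key angle, rad: 0 as found, grows clockwise seen from above, ends at 2.5. Slack it takes about 0.13 N m while turning, less held still. At some angle from 0.25 to 1.4 the shoe meets the stub; from there the moment climbs by 0.009 N m per N of press, about 0.1 N m for every 0.04 rad. Snug: 0.25 to 0.4 N m; 0.7 N m (80 N) bends the stub. Let go, it springs back a little and then stays.
- seat_mid (a point): Centre of the round steel seat (60 mm across, 112 mm above the table) on top of the fog machine, from which the stub rises: here the ring's underside ends up, with the band's origin on this point and the band's x along this x. z: up the stub.
- stub: The brass split outlet stub, upright, 43 mm diameter, 28 mm high, coned at the top to 33 mm. Origin and axes as seat_mid. Two springy barbs, 60 degrees either side of +x, stand out to 25 mm from the axis, 18 mm above the seat: the ring catches on them and must be pushed past with 5 to 10 N more than its weight, then slides with some drag; let go, they push the clamp 1 to 2 mm towards +x.
- seat: The round steel seat plate under the stub; origin at its top, as seat_mid. It is solid; the clamp should not be pressed on it with more than about 25 N.
- machine: Grey fog machine, 200 (x) by 160 mm (y), top 102 mm above the table, fixed. Origin at its underside below the stub, axes as seat_mid. Two steel cheeks, inner faces at y = 14.5 and -14.5 mm, 34 to 50 mm from the stub's axis along +x, stand 14 mm higher than the seat: the housing goes down between them and they keep the clamp from turning.
- bell: Chrome desk bell, 84 mm across, 57 mm high; bystander.
- pen: Black fountain pen, 136 mm long, lying; bystander.
- ashtray: Amber glass ashtray, 116 mm across, 32 mm high; bystander.
- tape: Roll of black tape, 104 mm across, 48 mm high; bystander.
- torch: Black torch, 142 mm long, 43 mm thick, lying; bystander.
Not all that is in view belongs to the job. Leave any orange look-alike of the band alone.

How it is judged:
By the outcome, as a careful person would: the job done as asked, in the order asked, and still so for the second after the job is handed in, with the robot touching nothing.
It also fails if it takes over 64 s, if anything falls off the work surface, if the arm or the gripper's body presses on something with over 40 N, if the wrist force passes 120 N, or if a joint passes its speed limit or range.

ROBOT

A 6-joint arm with a two-finger parallel gripper is mounted at the origin on the work surface. World frame = base frame: x ahead of the robot, y to its left, z up, the work surface at z = 0. Lengths are in m, angles in rad, forces in N, time in s.
With the tool pointing down it reaches from about 0.3 to 0.775 m from the base axis. Payload 14.6 kg.
Tool frame: the origin (TCP) lies on the centre line of the jaws, within the pads' length; the fingertips stand env.nose_length ahead of it and the grasp point (between the pads) is the TCP (env.nose_length is the distance from the TCP to the fingertips, in m); z points along the fingers, y is the line along which they close (so a half turn about z gives the same grasp; the last joint's range is limited). The gripper opens to 94 mm and grips with 3 to 60 N. Pads are 16 mm wide; open, the fingers measure 119 mm over their backs; the gripper's body (75 mm by 177 mm) begins 78 mm behind the grasp point.
Start: joints at [-1.354, 0.3, 1.521, -0, 1.321, -0.067], TCP at [0.154, -0.528, 0.224] pointing down, gripper open.
Joint ranges: [-3.03, 3.03], [-0.79, 2.21], [0.23, 2.52], [-1.04, 4.18], [0, 3.07], [-2.55, 2.55]. Speed limits (rad/s): [2.22, 2.22, 2.57, 3.14, 3.14, 3.14].

INTERFACE

Orientations are given as a 3x3 rotation matrix whose columns are the frame's x, y, z axes.
In Python, from cell import env, jaws, ik, optics gives the robot as it stands. Calls block until the motion is done:
- env.goto(position, orientation): joint-space move of the TCP to a pose.
- env.movel(position, rot=None, velocity=0.15, contact_N=None): straight line of the TCP; rot=None keeps the orientation; velocity is the mean speed in m/s. With contact_N (N) it stops when the force on the tool has changed by that much, and returns True; else False.
- env.goto_joints(angles): joint-space move.
- jaws.release() and jaws.close_gripper(strength=None): open the fingers fully, or close them until they stop; strength is the grip in N (None keeps the last).
- env.hold(seconds).
- ik(position, orientation): joint angles nearest the present ones, or None.
- env.get_obs(): the state.
- optics.read_camera(name): name is "scene" or "top" or "wrist"; returns (picture, depth): 480x640x3 uint8, red, green, blue; 480x640 float32, m along the optical axis (not along the pixel's ray), 0 where there is no reading.
- optics.camera_info(name): a dict with "fovy" (degrees; the focal length in pixels is half the picture's height over the tangent of half this angle, whatever the lens; pixels are square), "cx", "cy" (the principal point, pixels), "rvec" (rotation vector, rad) and "tvec" (3), from world to camera coordinates, as OpenCV has them. Camera axes: x right, y down, z forward; pixel columns grow to the right and rows downward; lengths in m; the calibration is good to about 2 mm. A picture is of the moment at which its call begins: read the wrist's pose just before it. camera_info takes no time and is no camera call; for the wrist camera it gives the pose at the moment of the call.
A pose or a line that the arm cannot do raises env.IKError and nothing moves.
- env.job_done(): hands the job in; it is judged then, once.
The state is a dict: "time": time; "joint_pos": joint angles; "joint_vel": joint speeds; "joint_efforts": joint torques, N m; "tcp_pos": TCP position; "ee_rot": TCP orientation; "wrist_force": force on the tool from outside, world axes, zero at the start; "wrist_torque": the same for the moment, N m; "finger_gap": finger opening in m; "finger_force": force on a finger pad.
Only numpy, scipy, OpenCV 4.12 (cv2) and the standard library are available. Lean on these libraries where they do the work, as an engineer would, in place of code of your own. Each camera call takes 0.05 s, during which the arm holds its last target. There are 200 camera calls.

## Working session

There is one attempt and no reset: what is moved stays moved. The work goes in short steps, each a Python script; the robot and the scene stay as the last script left them, time stands still between calls to the robot, and variables do not carry over. Pictures are saved under pics/ and viewed, at most 10 in all, crops included, and the job is handed in when it is done.

```bash
ls; mkdir -p pics; python3 - <<'E'
from cell import env,jaws,ik,optics
import cv2,numpy as np
for n in ["top","scene"]:
    im,d=optics.read_camera(n); cv2.imwrite(f"pics/{n}0.png",im[:,:,::-1]); np.save(f"pics/{n}0.npy",d)
    print(n,optics.camera_info(n))
print(env.nose_length,env.get_obs())
E
```

```text
pics
top {'fovy': 50.34048024586937, 'cx': 319.04120011858106, 'cy': 240.67769039913293, 'rvec': array([ 2.13938063, -2.16267421,  0.11156843]), 'tvec': array([0.00430825, 0.52272884, 1.21057476])}
scene {'fovy': 53.42706078253767, 'cx': 317.4873252256905, 'cy': 241.37645870933864, 'rvec': array([ 1.57986528,  2.23653823, -0.62962407]), 'tvec': array([ 0.15862811, -0.36282126,  1.37335294])}
0.019 {'time': 0.1, 'joint_pos': array([-1.35356959e+00,  3.00429103e-01,  1.52150279e+00,  5.33337603e-06,
        1.32070312e+00, -6.66331108e-02]), 'joint_vel': array([ 0.00017017,  0.00053978, -0.00237725, -0.00151716,  0.00087365,
       -0.00053486]), 'joint_efforts': array([-2.61201569e-05, -5.32643509e+01, -3.53286195e+01,  7.08928099e-02,
        2.34254653e-02, -4.97758651e-05]), 'tcp_pos': array([ 0.15397018, -0.52778936,  0.22394248]), 'ee_rot': array([[ 9.59981971e-01,  2.80061720e-01, -2.19605841e-04],
       [ 2.80061796e-01, -9.59981433e-01,  1.01897693e-03],
       [ 7.45589010e-05, -1.03970269e-03, -9.99999457e-01]]), 'wrist_force': array([-0.14762047, -0.01818413,  0.53322694]), 'wrist_torque': array([-0.02529665, -0.04065308, -0.03242514]), 'finger_force': 0.0, 'finger_gap': 0.09402751060716669}
```

View pics/top0.png

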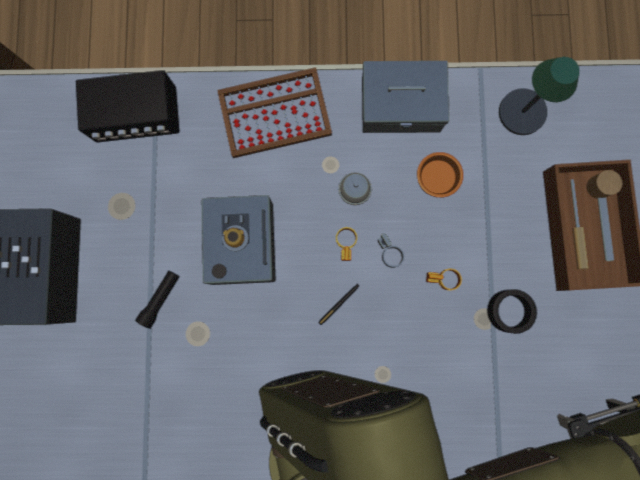

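View pics/scene0.png

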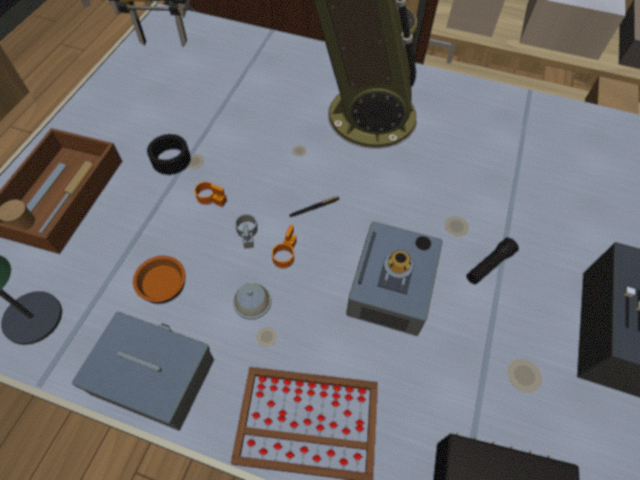

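The top view shows three clamp candidates: steel-grey ring (392,257) with housing at (384,241), orange (346,240) and orange (445,279). The grey steel one fits the description and the orange ones are look-alikes. The stub is at (236,237) with the cheeks towards image up. Next I'll measure coarsely and hover the wrist camera over the band.

```bash
cat > h.py <<'E'
from cell import env,jaws,ik,optics
import cv2,numpy as np
def cam(n):
    c=optics.camera_info(n); R=cv2.Rodrigues(c["rvec"])[0]; f=240/np.tan(np.radians(c["fovy"]/2))
    return R,np.array(c["tvec"]),f,c["cx"],c["cy"]
def ray(c,px,z):
    R,t,f,cx,cy=c; o=-R.T@t; d=R.T@np.array([(px[0]-cx)/f,(px[1]-cy)/f,1.])
    return o+d*(z-o[2])/d[2]
def proj(c,p):
    R,t,f,cx,cy=c; q=R@np.array(p)+t; return np.array([cx+f*q[0]/q[2],cy+f*q[1]/q[2]])
def down(yaw):  # tool x axis at yaw, z down
    c,s=np.cos(yaw),np.sin(yaw); return np.array([[c,s,0],[s,-c,0],[0,0,-1.]])
def shot(n,name=None):
    c=cam(n); im,d=optics.read_camera(n); bgr=im[:,:,::-1].copy()
    if name: cv2.imwrite(f"pics/{name}.png",bgr)
    return c,bgr,d
def cloud(c,d):
    R,t,f,cx,cy=c; v,u=np.mgrid[:480,:640]
    P=np.stack([(u-cx)/f*d,(v-cy)/f*d,d],-1); W=(P-t)@R; W[d<=0]=np.nan; return W
E
python3 - <<'E'
from h import *
c=cam("top")
r=ray(c,(392,257),.03);h=ray(c,(384,241),.045);s=ray(c,(236,237),.135);k=ray(c,(233,218),.12)
print(r,h,np.degrees(np.arctan2(*(h-r)[[1,0]])),s,k)
w=cam("wrist");o=env.get_obs();R=o["ee_rot"]
print("wrist cam in tool:",R.T@(-w[0].T@w[1]-o["tcp_pos"]),"\n",R.T@w[0].T,w[2])
yaw=np.arctan2(*(h-r)[[1,0]])
for y in (yaw,yaw-np.pi):
    print(y,ik([r[0],r[1],.25],down(y)))
for y in (0,np.pi,-np.pi/2,np.pi/2): print(y,ik([s[0],s[1],.25],down(y)))
E
```

```text
[ 0.48105248 -0.17750462  0.03      ] [ 0.51848275 -0.15749505  0.045     ] 28.128174965448302 [0.5206872  0.18261317 0.135     ] [0.56635748 0.19260994 0.12      ]
wrist cam in tool: [ 0.08228075 -0.00092315 -0.15966784] 
 [[ 7.57615119e-04 -9.58428794e-01 -2.85330812e-01]
 [ 9.99999243e-01  1.00263126e-03 -7.12632896e-04]
 [ 9.69089478e-04 -2.85330056e-01  9.58428829e-01]] 361.3635453600272
0.4909292657241151 [-4.24932834e-01  1.96978649e-01  1.58912264e+00 -4.44089210e-16
  1.35549136e+00  6.54934227e-01]
-2.650663387865678 [-4.24932834e-01  1.96978649e-01  1.58912264e+00 -4.44089210e-16
  1.35549136e+00 -2.48665843e+00]
0 [ 2.70932905e-01  2.85343746e-01  1.47993551e+00 -4.44089210e-16
  1.37631340e+00  1.84172923e+00]
3.141592653589793 [ 2.70932905e-01  2.85343746e-01  1.47993551e+00 -4.44089210e-16
  1.37631340e+00 -1.29986342e+00]
-1.5707963267948966 None
1.5707963267948966 [ 2.70932905e-01  2.85343746e-01  1.47993551e+00 -4.44089210e-16
  1.37631340e+00  2.70932905e-01]
```

```bash
python3 - <<'E'
from h import *
env.goto([.481,-.1775,.2],down(.49))
c,b,d=shot("wrist"); np.savez("pics/w1.npz",b=b,d=d,R=c[0],t=c[1],f=c[2],cx=c[3],cy=c[4])
W=cloud(c,d)
cv2.imwrite("pics/w1.png",b)
hs=W[...,2]; near=np.hypot(W[...,0]-.49,W[...,1]+.17)<.085
hsv=cv2.cvtColor(b,cv2.COLOR_BGR2HSV)
for lo,hi in((.024,.036),(.058,.07)):
    m=near&(hs>lo)&(hs<hi)&(hsv[...,1]<110); P=W[m]; print(lo,m.sum(),P.mean(0),P.min(0),P.max(0), np.unravel_index(0,(1,1)))
m=near&(hs>.055)&(hs<.07);P=W[m][:,:2]
if len(P)>5: print(cv2.minAreaRect(P.astype(np.float32)*1000))
m=near&(hs>.026)&(hs<.033); P=W[m][:,:2]; print(cv2.minAreaRect(P.astype(np.float32)*1000))
print(env.get_obs()["time"])
E
```

```text
0.024 1001 [ 0.49583567 -0.17104963  0.02914533] [ 0.45629108 -0.20456378  0.02402703] [ 0.53475515 -0.14263938  0.03390122] (np.int64(0), np.int64(0))
0.058 483 [ 0.51911788 -0.15807468  0.06271086] [ 0.50273306 -0.16962921  0.05831603] [ 0.53457151 -0.14722647  0.06551453] (np.int64(0), np.int64(0))
((518.6159057617188, -158.3031005859375), (33.7783317565918, 9.195632934570312), 28.38784408569336)
((494.5732727050781, -171.89263916015625), (80.44380950927734, 51.05424880981445), 28.190698623657227)
1.9
```

View pics/w1.png

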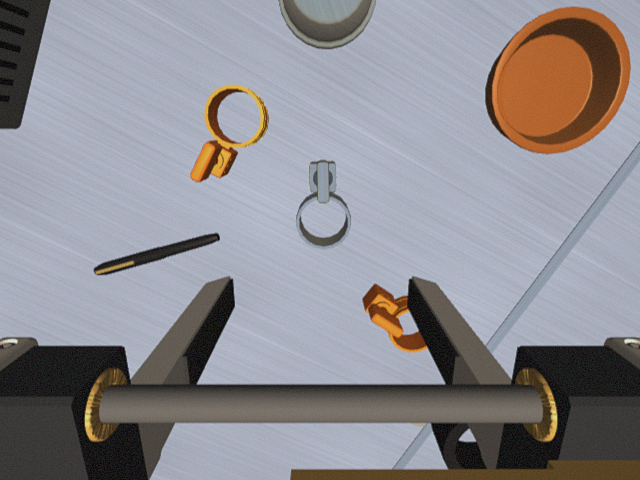

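Steel clamp: ring (323,220), key wing (322,182); it is grey with no orange. The look-alikes are at (237,115) and (405,315). I'll save the enlarged crop and measure the seat from close by before grasping.

```bash
python3 - <<'E'
from h import *
b=np.load("pics/w1.npz")["b"]; cv2.imwrite("pics/crop1.png",cv2.resize(b[130:270,250:400],None,fx=4,fy=4,interpolation=cv2.INTER_CUBIC))
env.goto([.5207,.1826,.3],down(.2))
c,b,d=shot("wrist","w2"); W=cloud(c,d); np.savez("pics/w2.npz",b=b,W=W)
z=W[...,2]; near=np.hypot(W[...,0]-.535,W[...,1]-.186)<.075
for lo,hi in((.107,.117),(.121,.132),(.134,.146)):
    m=near&(z>lo)&(z<hi);P=W[m]; print(lo,m.sum(),P.mean(0),cv2.minAreaRect(P[:,:2].astype(np.float32)*1000))
m=(z>.097)&(z<.107);P=W[m][:,:2]; print(cv2.minAreaRect(P.astype(np.float32)*1000))
print(proj(c,[.5207,.1826,.112]))
E
```

```text
0.107 1749 [0.53418156 0.16421444 0.11256599] ((535.2540283203125, 172.02984619140625), (96.54396057128906, 100.4822998046875), 2.249772310256958)
0.121 315 [0.55338834 0.19220596 0.12615335] ((546.81640625, 192.2134552001953), (46.00399398803711, 45.43791961669922), 2.037419557571411)
0.134 1601 [0.52159033 0.19133003 0.13847994] ((520.0306396484375, 190.49501037597656), (41.12559509277344, 43.991905212402344), 11.170706748962402)
((520.34814453125, 191.32139587402344), (198.24880981445312, 158.98663330078125), 1.9743698835372925)
[320.72596403 218.27267628]
```

View pics/crop1.png

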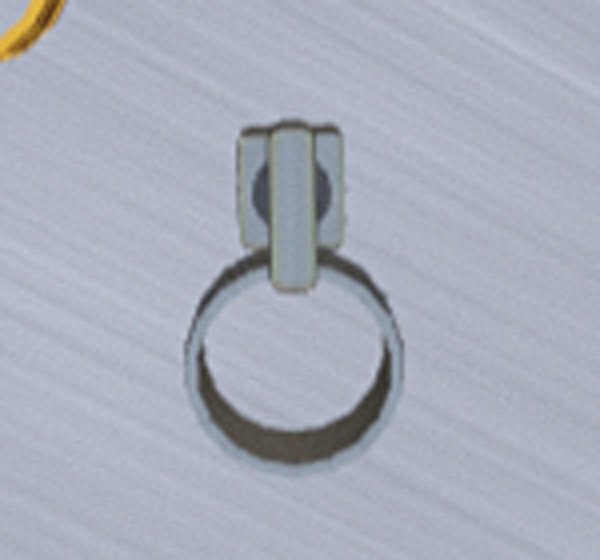

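View pics/w2.png

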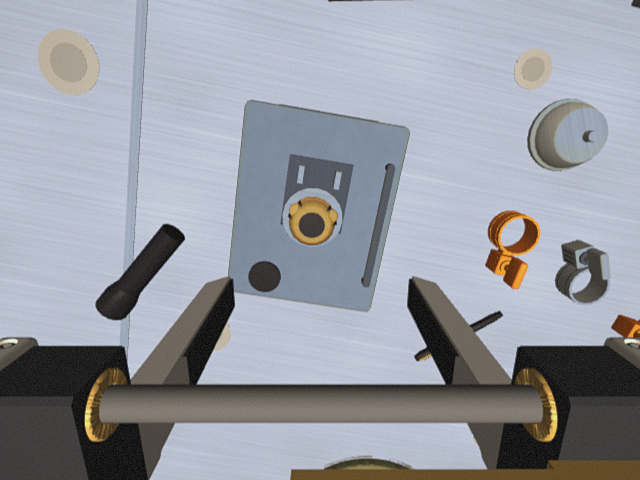

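The crop confirms the grey clamp. The wrist view shows the stub at (313,220), the cheeks at (301,174) and (337,181), and the machine yawed about 2°. I'll refine the seat centre from these points, then grasp.

```bash
python3 - <<'E'
from h import *
q=np.load("pics/w2.npz");b,W=q["b"],q["W"];z=W[...,2]
hsv=cv2.cvtColor(b,cv2.COLOR_BGR2HSV)
o=np.array([.520,.1905])
r=np.hypot(W[...,0]-o[0],W[...,1]-o[1])
m=(z>.108)&(z<.117)&(r<.036)&(hsv[...,1]<90); P=W[m][:,:2].astype(np.float32)*1000; print("seat",len(P),cv2.minEnclosingCircle(P),cv2.fitEllipse(cv2.convexHull(P)))
m=(z>.134)&(r<.036);P=W[m][:,:2].astype(np.float32)*1000;print("stub",cv2.minEnclosingCircle(P), np.median(W[m][:,2]))
a=.0345;X=(W[...,0]-o[0])*np.cos(a)+(W[...,1]-o[1])*np.sin(a);Y=-(W[...,0]-o[0])*np.sin(a)+(W[...,1]-o[1])*np.cos(a)
for s in(1,-1):
    m=(z>.119)&(z<.13)&(X>.03)&(X<.056)&(Y*s>.008)&(Y*s<.03); print("cheek",s,m.sum(),X[m].min(),X[m].max(),Y[m].min(),Y[m].max(),X[m].mean(),Y[m].mean())
p=(hsv[...,0]>12)&(hsv[...,0]<35)&(hsv[...,1]>120)&(r<.04); v,u=np.nonzero(p)
print("px",u.min(),u.max(),v.min(),v.max())
# top ring edge (dark inner hole) centre
E
python3 - <<'E'
from h import *
# grasp
o=np.array([.4817,-.1785]);R=down(.494)
env.goto([*o,.12],R); env.movel([*o,.022],velocity=.08)
jaws.close_gripper(40); s=env.get_obs(); print(s["finger_gap"],s["finger_force"],s["time"],s["wrist_force"],s["tcp_pos"])
env.movel([*o,.12],velocity=.08)
s=env.get_obs(); print(s["finger_gap"],s["wrist_force"],s["wrist_torque"],s["time"])
c,b,d=shot("wrist","w3"); W=cloud(c,d); L=(W-s["tcp_pos"])@s["ee_rot"]; np.savez("pics/w3.npz",b=b,L=L)
m=(abs(L[...,0]-.04)<.03)&(abs(L[...,1])<.015)&(L[...,2]<-.025)&(L[...,2]>-.06); P=L[m]; print("wing",len(P),P.min(0),P.max(0),cv2.minAreaRect(P[:,:2].astype(np.float32)*1000))
A=np.c_[P[:,:2],np.ones(len(P))];print(np.linalg.lstsq(A,P[:,2],rcond=None)[0])
E
```

```text
seat 925 ((519.9677124023438, 191.35867309570312), 29.84075927734375) ((520.0275268554688, 191.34109497070312), (59.2154426574707, 59.23871994018555), 151.9602813720703)
stub ((530.9671020507812, 191.96412658691406), 31.816835403442383) 0.39441271822247487
cheek 1 104 0.03373969990820939 0.04982736163298946 0.015319765740216606 0.02026979442897298 0.04208991489187607 0.017739308414494517
cheek -1 106 0.03408984050330552 0.0498790324088258 -0.018752203463120877 -0.013637946194044806 0.04202608039352543 -0.01599238653562047
px 192 466 197 479
0.05170874342117174 40.00014067045413 6.95 [ 0.38970473 -1.32751001 -0.70223245] [ 0.48175334 -0.17856799  0.02204708]
0.05162725731556825 [-1.31246658 -0.36992515 -3.68897965] [-0.03524577  0.10438671 -0.01970004] 8.325
wing 2665 [ 0.02631105 -0.00571921 -0.04321347] [ 0.05981323  0.00421534 -0.02522889] ((43.06296157836914, -0.7464613914489746), (33.498863220214844, 9.908721923828125), 0.07348938286304474)
[ 0.09026713  0.00649029 -0.04425352]
```

View pics/w3.png

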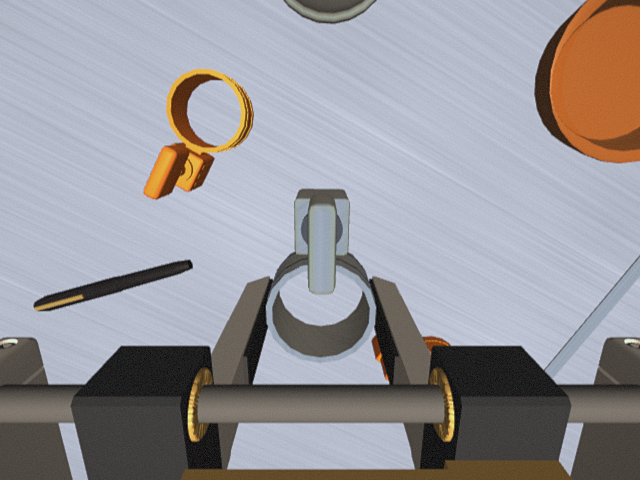

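The clamp is held and looks level in the view (ring (322,310), wing (322,245)). I'll move above the stub and compare wing against cheeks in one image, which cancels calibration bias.

```bash
cat > rel.py <<'E'
from h import *
def rel(name=None,a=.0345):
    s=env.get_obs(); c,b,d=shot("wrist",name); W=cloud(c,d); L=(W-s["tcp_pos"])@s["ee_rot"]; np.savez("pics/last.npz",b=b,L=L,W=W)
    m=(abs(L[...,0]-.042)<.022)&(abs(L[...,1])<.012)&(L[...,2]<-.036)&(L[...,2]>-.052); P=L[m]
    A=np.c_[P[:,:2]-[.042,0],np.ones(len(P))]
    q=np.linalg.lstsq(A,P[:,2],rcond=None)[0]
    for _ in range(3):
        k=abs(A@q-P[:,2])<.0015; q=np.linalg.lstsq(A[k],P[k][:,2],rcond=None)[0]
    print("wing top plane (slope x,y,z)",q,k.sum(),"rect tool",cv2.minAreaRect(P[k][:,:2].astype(np.float32)*1000))
    # ring top
    m=(L[...,0]**2+L[...,1]**2<.03**2)&(L[...,2]<-.004)&(L[...,2]>-.012); P=L[m]; print("ring",m.sum(), P.min(0),P.max(0))
    z=W[...,2]; o=np.array([.520,.1910]); X=(W[...,0]-o[0])*np.cos(a)+(W[...,1]-o[1])*np.sin(a);Y=-(W[...,0]-o[0])*np.sin(a)+(W[...,1]-o[1])*np.cos(a)
    for g in(1,-1):
        m=(z>.119)&(z<.13)&(X>.03)&(X<.056)&(Y*g>.008)&(Y*g<.03)
        if m.sum(): print("cheek",g,m.sum(),X[m].min(),X[m].max(),Y[m].mean())
    print("wf",s["wrist_force"],s["wrist_torque"],"t",s["time"],s["tcp_pos"])
E
python3 - <<'E'
from rel import *
a=.0345; R=down(a); o=np.array([.520,.191])-.0007*R[:2,0]
env.goto([.4817,-.1785,.25],down(.494)); env.goto([*o,.25],R); env.movel([*o,.181],velocity=.1); env.hold(.2)
rel("w4")
E
```

```text
wing top plane (slope x,y,z) [ 0.00774103 -0.00104298 -0.04095256] 2214 rect tool ((42.46287536621094, -0.3289527893066406), (32.95846176147461, 9.621336936950684), 0.5004076361656189)
ring 2536 [-0.02592254 -0.02893395 -0.0119898 ] [ 0.02503721  0.02879598 -0.0040023 ]
cheek 1 163 0.03369481041213558 0.0498994809644792 0.017659399263328854
cheek -1 175 0.033710995425786004 0.049868282796219326 -0.017301986661903475
wf [-0.06339944  0.83453837 -2.91451838] [-0.01427765  0.06940289  0.01245885] t 11.3917 [0.51949987 0.19102846 0.18158186]
```

View pics/w4.png

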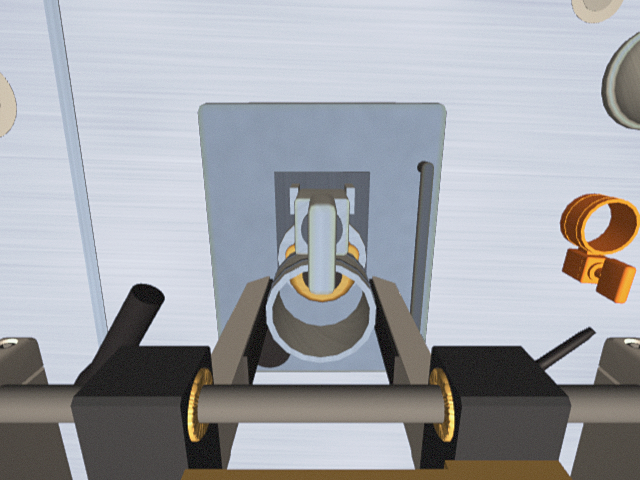

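Wing and cheeks agree to about 0.2 mm. I'll push down slowly with a force stop.

```bash
python3 - <<'E'
from rel import *
jaws.close_gripper(60)
p=env.get_obs()["tcp_pos"].copy(); p[0]-=.0001; 
def st(k): s=env.get_obs(); print(k,s["tcp_pos"].round(4),s["wrist_force"].round(2),s["wrist_torque"].round(3),round(s["time"],2)); return s
st("start")
def go(z,v,n):
    r=env.movel([p[0],p[1],z],velocity=v,contact_N=n); st((z,r)); return r
if not go(.157,.05,8):
    for z in np.arange(.155,.1335,-.002):
        if go(z,.02,16): break
E
```

```text
start [0.5193 0.191  0.1811] [-0.06  0.03 -3.42] [0.011 0.066 0.002] 11.66
(0.157, True) [0.5191 0.1907 0.1559] [ 4.01 -1.42 -0.37] [-0.124 -0.621  0.013] 12.17
```

```bash
cat > push.py <<'E'
from rel import *
def st(k): s=env.get_obs(); print(k,s["tcp_pos"].round(4),s["wrist_force"].round(2),s["wrist_torque"].round(3),round(s["time"],2)); return s
E
python3 - <<'E'
from push import *
for z in np.arange(.155,.1335,-.002):
    r=env.movel([.5194,.191,z],velocity=.02,contact_N=12); s=st((round(z,4),r))
    if s["wrist_force"][2]>14 or np.hypot(*s["wrist_force"][:2])>15: break
E
```

```text
(np.float64(0.155), False) [0.5199 0.1909 0.1551] [ 5.05 -1.83  0.15] [-0.376 -0.989  0.025] 12.42
(np.float64(0.153), False) [0.5202 0.1908 0.1528] [ 9.56 -2.78 -4.55] [-0.302 -1.829  0.006] 12.67
(np.float64(0.151), False) [0.5204 0.1908 0.1507] [10.97 -1.46 -5.63] [-0.301 -2.203  0.035] 12.92
(np.float64(0.149), False) [0.5204 0.1907 0.1488] [10.69 -1.89 -4.61] [-0.436 -2.116  0.011] 13.17
(np.float64(0.147), False) [0.5205 0.1908 0.1468] [12.51 -1.37 -5.84] [-0.226 -2.276  0.022] 13.42
(np.float64(0.145), False) [0.5204 0.1908 0.1449] [10.89 -3.01 -4.33] [-0.367 -2.003  0.017] 13.67
(np.float64(0.143), False) [0.5204 0.1907 0.1428] [11.84 -2.69 -4.36] [-0.368 -2.061  0.035] 13.92
(np.float64(0.141), False) [0.5205 0.1908 0.1408] [12.83 -1.01 -5.4 ] [-0.219 -2.21   0.02 ] 14.17
(np.float64(0.139), False) [0.5204 0.1907 0.1388] [11.89 -1.79 -3.81] [-0.425 -1.959 -0.033] 14.42
(np.float64(0.137), False) [0.5204 0.1907 0.1368] [12.06 -3.37 -5.  ] [-0.382 -1.945 -0.007] 14.67
(np.float64(0.135), False) [0.5204 0.1908 0.1348] [12.39 -1.33 -5.93] [-0.167 -2.144  0.046] 14.92
```

```bash
python3 - <<'E'
from push import *
rel("w5")
E
```

```text
wing top plane (slope x,y,z) [ 0.00893922 -0.01484529 -0.04097752] 2189 rect tool ((42.49843215942383, -0.33073854446411133), (33.123355865478516, 9.656957626342773), 0.23973588645458221)
ring 5541 [-0.02612521 -0.02879963 -0.01199532] [ 0.02908501  0.028769   -0.00400059]
cheek 1 417 0.033851263716579885 0.055754760092979354 0.016483975051487448
cheek -1 419 0.0338091325649278 0.05564574686757095 -0.016276934392444452
wf [12.38828102 -1.33055345 -5.92661722] [-0.16673294 -2.14440178  0.04634307] t 14.9167 [0.52044778 0.19083099 0.13478215]
```

View pics/w5.png

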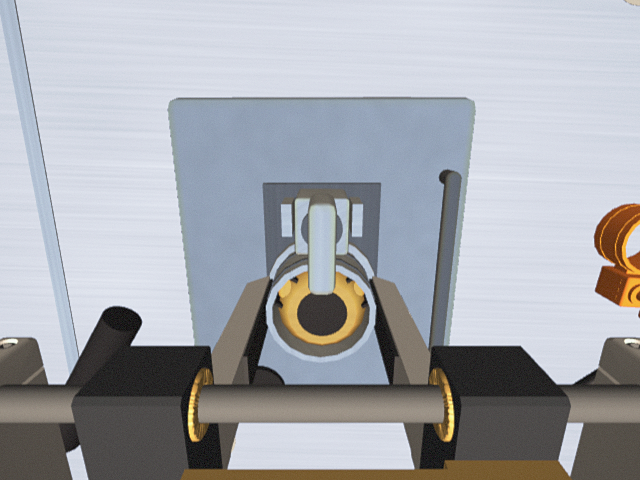

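The ring (322,312) is over the stub past the barbs, with the housing between the cheeks. I'll relax the side load and finish the descent gently.

```bash
python3 - <<'E'
from push import *
env.movel([.5208,.191,.1345],velocity=.02); st("relax")
for z in np.arange(.1338,.128,-.0007):
    r=env.movel([.5208,.191,z],velocity=.008,contact_N=9); s=st((round(z,4),r))
    if s["wrist_force"][2]>6: break
E
```

```text
relax [0.5212 0.1908 0.1342] [ 7.31 -3.17 -3.56] [-0.419 -1.147 -0.013] 15.22
(np.float64(0.1338), False) [0.5213 0.1908 0.1341] [ 3.32 -3.01  2.78] [-0.622 -0.632  0.008] 15.47
(np.float64(0.1331), False) [0.5212 0.1908 0.134 ] [ 0.81 -5.5  10.32] [-0.794 -0.055  0.037] 15.72
```

Seated: z = 0.134 − 0.022 = 0.112, with firm contact at about 10 N. Releasing and looking from above the key.

```bash
python3 - <<'E'
from push import *
jaws.release(); st("rel")
s=env.get_obs(); p=s["tcp_pos"]; env.movel([p[0],p[1],.225],velocity=.12)
a=.0345; k=np.array([.5208,.191])+.042*np.array([np.cos(a),np.sin(a)])
env.goto([*k,.245],down(a+np.pi)); env.hold(.1); s=st("hover"); print(s["joint_pos"])
c,b,d=shot("wrist","w6"); W=cloud(c,d); np.savez("pics/w6.npz",b=b,W=W); z=W[...,2]
near=np.hypot(W[...,0]-k[0],W[...,1]-k[1])<.03
m=near&(z>.172)&(z<.182); P=W[m]; print(P.mean(0),cv2.minAreaRect(P[:,:2].astype(np.float32)*1000),np.median(P[:,2]))
r=np.hypot(W[...,0]-.521,W[...,1]-.191)
m=(z>.138)&(z<.147)&(r<.06);print("top of ring/stub/housing z",np.percentile(z[m],[5,50,95]))
E
```

```text
rel [0.5208 0.191  0.1331] [0.86 0.13 0.42] [ 0.044  0.003 -0.02 ] 16.52
hover [0.5628 0.1925 0.245 ] [ 0.73 -0.2  -0.21] [ 0.068 -0.133 -0.01 ] 20.21
[ 2.67941204e-01  3.86502012e-01  1.35769298e+00 -5.28692353e-06
  1.39742361e+00 -1.33705624e+00]
[0.56146107 0.19270558 0.17458637] ((561.8790283203125, 192.91612243652344), (33.19069290161133, 9.49289321899414), 1.6229628324508667) 0.17463439074092102
top of ring/stub/housing z [0.13842454 0.14017112 0.14239913]
```

View pics/w6.png

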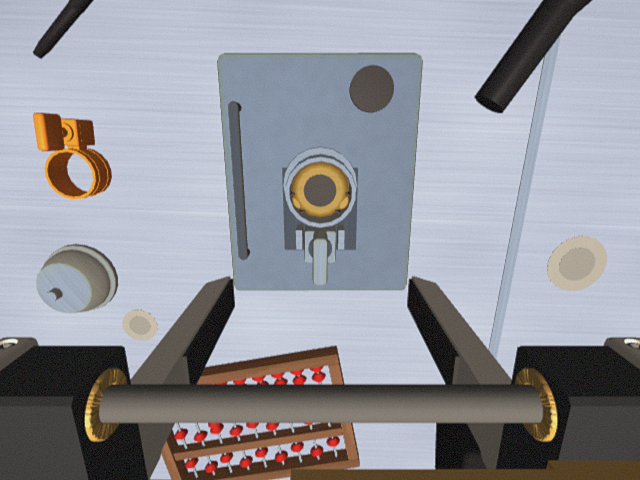

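The clamp sits home on the stub (320,190) with the housing between the cheeks; the key wing is at (320,258), world about (0.5628, 0.1926). I'll grip the wing and turn it clockwise in small steps while watching the moment.

```bash
cat > turn.py <<'E'
from push import *
def tz(n=4,dt=.02):
    v=[]
    for _ in range(n): env.hold(dt); v.append(env.get_obs()["wrist_torque"][2])
    return np.mean(v)
E
python3 - <<'E'
from turn import *
R=down(.0345+np.pi)
env.movel([.5628,.1926,.167],velocity=.06,contact_N=8); st("down")
b=tz(); jaws.close_gripper(60); s=st("grip"); print("gap",s["finger_gap"],"base",b,tz())
q=np.array(s["joint_pos"]); q0=q[5]
for i in range(3):
    q[5]+=.05; t0=env.get_obs()["time"]; env.goto_joints(q); m=env.get_obs()["wrist_torque"][2]; mm=tz(); s=env.get_obs()
    print(round(q[5]-q0,3),round(s["joint_pos"][5]-q0,4),m-b,mm-b,round(s["time"]-t0,2),s["wrist_force"].round(1))
np.save("pics/tb.npy",[b,q0])
E
```

```text
down [0.563  0.1926 0.1674] [-0.55 -0.41  0.66] [ 0.052 -0.087  0.003] 21.71
grip [0.5628 0.1924 0.167 ] [ 0.1  -2.56  0.94] [-0.278 -0.148  0.033] 23.02
gap 0.009670865460240454 base -0.014535788386304163 0.04253948658898882
0.05 0.0487 -0.010714417680435025 -0.02550023310472009 0.32 [ 1.  -1.2  0.4]
0.1 0.0981 -0.03822997643547866 -0.01953907406076412 0.32 [ 1.3 -0.3  0.5]
0.15 0.148 -0.040030692269090694 -0.030454474459334552 0.32 [ 0.1  0.5 -0.2]
```

```bash
python3 - <<'E'
from turn import *
b,q0=np.load("pics/tb.npy"); q=np.array(env.get_obs()["joint_pos"]); q[5]=q0+.15
pk=0
while q[5]-q0<1.5:
    q[5]+=.04; env.goto_joints(q); m=env.get_obs()["wrist_torque"][2]; mm=tz(3); s=env.get_obs()
    print(round(q[5]-q0,3),round(s["joint_pos"][5]-q0,4),round(m-b,3),round(mm-b,3),round(s["time"],2),s["wrist_force"].round(1),round(s["finger_gap"]*1e3,2))
    if mm-b>.15: break
E
```

```text
0.19 0.1882 0.039 0.009 24.34 [ 1.3  0.2 -0.3] 9.17
0.23 0.2282 0.009 0.006 24.64 [ 0.3  1.5 -0.2] 9.85
0.27 0.2682 -0.012 -0.018 24.94 [ 1.4  1.3 -0.8] 9.6
0.31 0.3083 0.0 0.0 25.24 [ 1.9  1.2 -1.7] 9.57
0.35 0.3483 0.019 -0.004 25.54 [ 2.4  1.8 -1. ] 9.2
0.39 0.3883 -0.036 -0.014 25.84 [ 2.7  1.4 -0.2] 9.64
0.43 0.4282 -0.018 0.023 26.14 [ 3.2  0.9 -0.6] 9.86
0.47 0.4682 -0.038 -0.007 26.44 [ 4.2  1.3 -1. ] 9.32
0.51 0.5082 0.002 0.002 26.74 [ 3.6  1.2 -1.5] 9.36
0.55 0.5482 0.018 0.033 27.04 [ 4.5  0.8 -1. ] 9.59
0.59 0.5881 0.005 0.02 27.34 [ 4.9  2.  -1.4] 9.4
0.63 0.6279 0.058 0.036 27.64 [ 5.   1.9 -0.8] 9.5
0.67 0.6685 0.072 0.051 27.94 [ 4.9  1.4 -1.1] 9.56
0.71 0.7085 -0.005 0.02 28.24 [ 5.4  1.6 -1.1] 9.33
0.75 0.7485 0.024 0.023 28.54 [ 5.5  0.6 -1.9] 9.15
0.79 0.7885 0.021 0.048 28.84 [ 5.5  2.  -1.8] 9.84
0.83 0.8285 0.075 0.064 29.14 [ 6.3  1.4 -2.6] 9.64
0.87 0.8685 0.061 0.068 29.44 [ 5.2  1.8 -0.4] 9.8
0.91 0.9085 0.102 0.079 29.74 [ 6.2  1.  -2.1] 9.68
0.95 0.9485 0.078 0.067 30.04 [ 6.5  0.9 -1.6] 9.67
0.99 0.9885 0.072 0.042 30.34 [ 6.3  1.3 -2.1] 9.37
1.03 1.0285 0.096 0.096 30.64 [ 7.2  1.5 -2.6] 9.88
1.07 1.0685 0.064 0.025 30.94 [ 7.1  1.8 -1.6] 9.56
1.11 1.1085 -0.001 0.025 31.24 [ 7.3  1.7 -1.9] 9.28
1.15 1.1485 0.095 0.09 31.54 [ 7.5  0.1 -1.7] 9.44
1.19 1.1885 0.107 0.11 31.84 [ 8.1  0.6 -3. ] 9.31
1.23 1.2284 0.146 0.1 32.14 [10.6 -0.3 -3.2] 9.45
1.27 1.2684 0.169 0.189 32.44 [11.1 -0.4 -2.6] 9.39
```

Binding has started at about 1.2 rad. Continuing in finer steps to about 0.3 N·m.

```bash
python3 - <<'E'
from turn import *
b,q0=np.load("pics/tb.npy"); q=np.array(env.get_obs()["joint_pos"]); q[5]=q0+1.27
while q[5]-q0<1.5:
    q[5]+=.015; env.goto_joints(q); m=env.get_obs()["wrist_torque"][2]; mm=tz(8); s=env.get_obs()
    print(round(q[5]-q0,3),round(s["joint_pos"][5]-q0,4),round(m-b,3),round(mm-b,3),round(s["time"],2),s["wrist_force"].round(1),round(s["finger_gap"]*1e3,2))
    if mm-b>.29: break
E
```

```text
1.285 1.2832 0.265 0.309 32.83 [ 7.2  1.3 -3.6] 9.53
```

```bash
python3 - <<'E'
from turn import *
b,q0=np.load("pics/tb.npy"); q=np.array(env.get_obs()["joint_pos"]); q[5]=q0+1.285
print(tz(20)-b)
q[5]+=.012; env.goto_joints(q); print(tz(20)-b); st("")
E
```

```text
0.2925141876855652
0.32374200696396643
 [0.5639 0.192  0.1672] [ 5.44  1.18 -1.51] [ 0.116 -1.242  0.321] 33.74
```

```bash
python3 - <<'E'
from turn import *
jaws.release(); s=st("rel"); p=s["tcp_pos"]; env.movel([p[0],p[1],.26],velocity=.1)
a=.0345;env.goto([.53,.191,.3],down(a+np.pi)); env.hold(.1)
c,b,d=shot("wrist"); W=cloud(c,d); z=W[...,2]
near=np.hypot(W[...,0]-.5628,W[...,1]-.1926)<.035
m=near&(z>.171)&(z<.183); P=W[m]; print(cv2.minAreaRect(P[:,:2].astype(np.float32)*1000),np.median(P[:,2]))
cv2.imwrite("pics/w7.png",cv2.resize(b[120:360,170:470],None,fx=2.5,fy=2.5)); st("")
E
```

```text
rel [0.5639 0.1921 0.1672] [ 0.44 -0.14  0.32] [-0.02  -0.09   0.029] 35.08
((562.4169921875, 191.70089721679688), (10.280292510986328, 33.62866973876953), 20.847148895263672) 0.1745837979707451
 [0.53   0.191  0.2997] [ 0.23 -0.26  0.25] [ 0.064 -0.155  0.005] 37.48
```

View pics/w7.png

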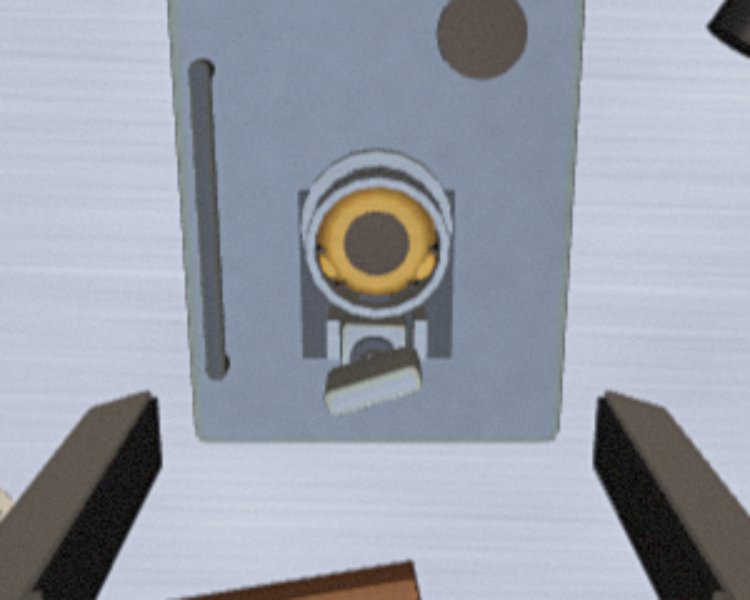

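The wing has turned about 71° clockwise after a slight spring-back. The clamp is still at the seated height between the cheeks, and the gripper is clear. Handing in.

```bash
python3 -c "
from cell import env
print(env.job_done())"
```

```text
the job is handed in; nothing more can be done
None
```

The job is handed in: the clamp is fully home on the seat with its housing between the cheeks, and the key is snugged to about 0.32 N·m and released, at about 37.5 s on the robot's clock; I have not seen the verdict.

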